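Bring the coffee scoop round and hold it under the grinder

ROBOT

A 6-joint arm with a two-finger parallel gripper is mounted at the origin on the work surface. World frame = base frame: x ahead of the robot, y to its left, z up, the work surface at z = 0. Lengths are in m, angles in rad, forces in N, time in s.
With the tool pointing down it reaches from about 0.35 to 0.85 m from the base axis. Payload 8.1 kg.
Tool frame: the origin (TCP) lies at the centre of the arm's flange, where the gripper is bolted on; the fingertips stand 186 mm ahead of it and the grasp point (between the pads) lies 167 mm ahead of it (robot.grasp_offset is the distance from the TCP to the grasp point, in m); z points along the fingers, y is the line along which they close (so a half turn about z gives the same grasp; the last joint's range is limited). The gripper opens to 93 mm and grips with 3 to 60 N. Pads are 15 mm wide; open, the fingers measure 128 mm over their backs; the gripper's body (75 mm by 188 mm) begins 65 mm behind the grasp point.
Start: joints at [-0.085, 0.13, 1.488, -0, 1.523, -0.085], TCP at [0.6, 0, 0.405] pointing down, gripper open.
Joint ranges: [-2.96, 2.96], [-0.89, 2.26], [0.02, 2.5], [-1.34, 4.48], [0, 2.73], [-2.66, 2.66]. Speed limits (rad/s): [2.39, 2.39, 2.79, 3.14, 3.14, 3.14].

INTERFACE

Orientations are given as a rotation vector (axis times angle).
In Python, from plant import robot gives the robot as it stands.
- The arm moves only by the tool drive_tool, never from a script. Its argument "moves" is one flat list of numbers, 7 for each row, row after row: the finger opening in mm, from 0 to 93, then the shift along the tool's x, y, z in mm, then the turn, a rotation vector about the tool's x, y, z in degrees. A call has 1 to 8 rows; each row shifts and turns the commanded pose from where the row before left it, along the tool's axes as they then stand; what a row does not reach is not made up. A row lasts 1/10 s, in which the tool goes at most 50 mm and 8.59 degrees, less where a joint would pass 70% of its speed; a pose out of reach is approached as far as the arm can. A call is refused whole if a number of a shift passes 50 or a number of a turn 8.59, either way. A call with a gripper value outside its range is refused whole. The fingers move at their own pace and stop on an object; "grip_force" is the grip in N (left out, the last holds). Time passes only in rows, so rows that do not move let the fingers close. It gives the time, the measured TCP pose, the force, the opening and the grip force at its end, in the units of the state.
- robot.read_state(): the state, without advancing time (a new reading comes with each control period).
- robot.read_camera(name): name is "scene" or "side" or "wrist"; returns a dict with "color" (480x640x3 uint8, red, green, blue), "depth" (480x640 float32, m along the optical axis (not along the pixel's ray), 0 where there is no reading), "mtx" (3x3 intrinsics, pixels), "R" (3x3) and "t" (3): a world point X has camera coordinates R X + t. Camera axes: x right, y down, z forward; pixel columns grow to the right and rows downward; lengths in m; the calibration is good to about 2 mm. A picture is of the moment at which its call begins.
- robot.close_job(): hands the job in; it is judged then, once.
The state is a dict: "t": time; "q": joint angles; "dq": joint speeds; "joint_torque": joint torques, N m; "tool_pos": TCP position; "orientation": TCP orientation; "force": force on the tool from outside, world axes, zero at the start; "wrist_torque": the same for the moment, N m; "opening": finger opening in m; "gripper_force": force on a finger pad.
Only numpy, scipy, OpenCV 4.12 (cv2) and the standard library are available. Lean on these libraries where they do the work, as an engineer would, in place of code of your own. Each camera call takes 0.05 s, during which the arm holds its last target. There are 200 camera calls.

TASK

Push the wooden carousel's upright peg round anticlockwise (seen from above) as far as it goes, so that the coffee scoop standing on it comes out from under the clear cover; only then lift the scoop by its handle. Hold it in the air under the grinder's outlet, ready to be filled: mouth up and level, centred below the outlet with a gap of about 2 cm and touching nothing but the gripper, its handle pointing straight out of the front of the grinder. Finish still holding it there, motionless, with the carousel left at its stop; do not strike the grinder, or shove or topple the mug, jar or tin.

Things in the scene. Friction and masses are not known exactly. Their poses are not given: they have to be found in the camera images.
- carousel (a joint): wooden disc, 240 mm across, 20 mm thick, top 40 mm above the work surface, turning about a vertical axis; value in rad, grows anticlockwise from above; it starts at 0 to 0.3 and its hard stop is at 2.2. Stiff: about 1 N at the peg turns it, and it stays where it is left.
- carousel_axis (a point): point on the carousel's axis at the height of the disc's top (40 mm). Its frame is that of the fixed stand: +x points under the fixed clear cover, a horizontal sheet covering x 50 to 250 mm and y -80 to 80 mm from the axis, underside at 130 mm, sheet 4 mm thick; two thin steel bars run from the posts along y to y -30 mm just under the sheet, their undersides at 124 mm. It stands on two posts, 12 mm thick, at (170,-125) and (245,-60) mm.
- carousel_peg (a point): upright round steel peg on the disc, 16 mm thick, rising 50 mm above the disc's top (to 90 mm), 100 mm from the axis; this point is on its centre line 67 mm above the work surface. At joint value q the peg lies in direction 2.44+q rad anticlockwise from the x axis of carousel_axis.
- scoop: coffee scoop, about 90 g: flat-bottomed steel cup, 50 mm across the mouth, 46 mm at the bottom, 40 mm high, with one straight flat black handle. Origin at the centre of the cup's underside, z up, x along the handle away from the cup. Starts standing loose on the disc, cup centre about 75 mm from the axis under the clear cover, handle pointing roughly outward.
- scoop_grip (a point): middle of the scoop's handle, 85 mm from the cup's axis along the scoop's x, 34 mm above the cup's underside (6 mm below the rim level). The handle is level, 14 mm wide, 8 mm thick, and runs from the cup to 145 mm from the cup's axis; free air below it.
- scoop_mouth (a point): centre of the scoop's mouth, at rim level, 40 mm above the cup's underside; axes as the scoop.
- grinder: coffee grinder, fixed, 333 mm tall. Origin on the work surface straight below the outlet; its front faces its own -x. Its housing (115 mm square, 20 to 265 mm high) lies 50 to 165 mm behind the outlet (+x); a round button reaches 12 mm out of it at 100 mm height; a 20 mm high base 120 mm wide runs from x -35 to 165 mm.
- outlet (a point): centre of the downward-facing lower end of the grinder's steel outlet tube, 26 mm across, 190 mm above the work surface; the tube rises 36 mm and then runs back to the housing. Axes as the grinder.
- mug: white mug with handle, 80 mm across, 90 mm high, a bystander; origin at centre of underside
- jar: glass jar with steel lid, 76 mm across, 110 mm high, a bystander; origin at centre of underside
- tin: steel tin, 72 mm across, 100 mm high, a bystander; origin at centre of underside

How it is judged:
On the way, in this order (a step that is already met when the one before it is completed fails the run):
1. carousel turned to its stop with the scoop still standing on it (value of joint carousel above 2.12 rad and horizontal distance between scoop_mouth and carousel_axis below 0.11 m and height (world z) of scoop_mouth between 0.074 and 0.088 m and angle between scoop's own z axis and vertical below 0.1 rad), for 0.2 s.
2. scoop lifted off the carousel in the gripper (height (world z) of scoop_mouth above 0.11 m and contact force between the fingers and scoop above 1 N), for 0.2 s.
At the end, for the whole second after the job is handed in: Scoop held still by the fingers alone, mouth within 12 mm of the outlet's axis, 8 to 32 mm below it, level within 8 degrees, handle within 17 degrees of straight out of the grinder's front; carousel within 0.1 rad of its stop; mug, jar and tin moved under 30 mm (horizontal distance between scoop_mouth and outlet below 0.012 m and z of scoop_mouth in the frame of outlet between -0.032 and -0.008 m and angle between scoop's own z axis and vertical below 0.14 rad and angle between the x axis of scoop and the x axis of grinder, either way round below 0.3 rad and x of scoop_grip in the frame of outlet below -0.06 m and contact force between the fingers and scoop above 1 N and contact force between scoop and grinder below 0.1 N and linear speed of scoop below 0.02 m/s and angular speed of scoop below 0.2 rad/s and value of joint carousel above 2.1 rad and distance of each of mug, jar, tin from where it was at the start of the episode below 0.03 m); the arm keeps its last pose, push and grip.
It fails at once if the mug was shoved or knocked over (distance of mug from where it was at the start of the episode above 0.03 m or angle between mug's own z axis and vertical above 0.3 rad).
It fails at once if the jar was shoved or knocked over (distance of jar from where it was at the start of the episode above 0.03 m or angle between jar's own z axis and vertical above 0.3 rad).
It fails at once if the tin was shoved or knocked over (distance of tin from where it was at the start of the episode above 0.03 m or angle between tin's own z axis and vertical above 0.3 rad).
It fails at once if the grinder was struck hard (over 15 N) (contact force between any of the arm, the fingers, scoop and grinder above 15 N).
It also fails if it takes over 56 s, if anything falls off the work surface, if the arm or the gripper's body presses on something with over 40 N, if the wrist force passes 120 N, or if a joint passes its speed limit or range.

## Working session

There is one attempt and no reset: what is moved stays moved. The work goes in short steps, Python scripts to look and compute and a tool call to move; the robot and the scene stay as the last step left them, time stands still between calls to the robot, and variables do not carry over. Pictures are saved under pics/ and viewed, at most 10 in all, crops included, and the job is handed in when it is done.

Besides the shell and the picture viewer there is one more tool, called as a command line: name --argument value ..., lists and objects as JSON in quotes. drive_tool: Moves the arm, as the interface text tells. Its arguments: {"type":"object","properties":{"moves":{"type":"array","items":{"type":"number"}},"grip_force":{"type":"number"}},"required":["moves"]}

```bash
mkdir -p pics; cat > h.py <<'E'
import numpy as np, cv2
from plant import robot
from scipy.spatial.transform import Rotation as Ro
def shot(n,f):
    c=robot.read_camera(n); cv2.imwrite('pics/'+f,c['color'][:,:,::-1]); np.savez('pics/'+f[:-4]+'.npz',**c); return c
def W(c,depth=None):
    d=c['depth'] if depth is None else depth
    v,u=np.mgrid[:480,:640]; K=c['mtx']
    P=np.stack([(u-K[0,2])/K[0,0]*d,(v-K[1,2])/K[1,1]*d,d],-1)
    return (P-c['t'])@c['R']   # R^T (P-t)
def onz(c,u,v,z):
    K=c['mtx']; r=c['R'].T@np.array([(u-K[0,2])/K[0,0],(v-K[1,2])/K[1,1],1]); o=-c['R'].T@c['t']
    return o+r*(z-o[2])/r[2]
E
python3 - <<'E'
from h import *
for n in('scene','side'):
    c=shot(n,n+'1.png'); print(n,-c['R'].T@c['t'],c['R'][2])
s=robot.read_state();print(s['t'],s['tool_pos'],s['orientation'],s['force'])
E
```

```text
scene [ 1.5889774  -0.03277958  1.10589567] [-0.74957715  0.02530941 -0.66143294]
side [ 0.22911824 -0.87782042  1.03502587] [ 0.23202824  0.68050274 -0.69503878]
0.1 [5.99796459e-01 6.51697499e-05 4.03801805e-01] [-2.22046388e+00 -2.22063049e+00  1.67828528e-03] [-0.09564666 -0.38603392 -0.2253875 ]
```

View pics/scene1.png

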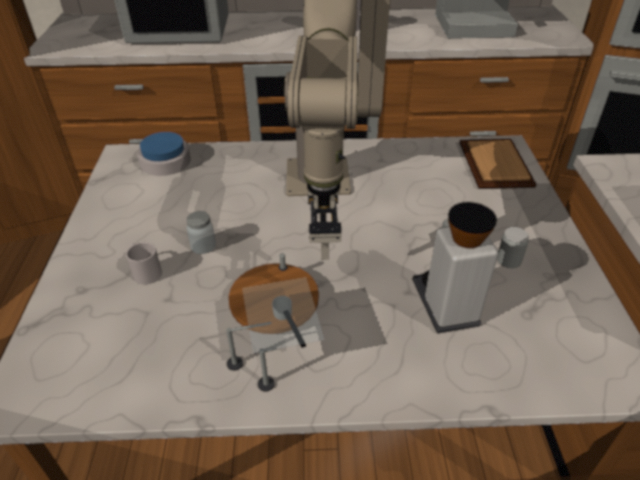

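View pics/side1.png

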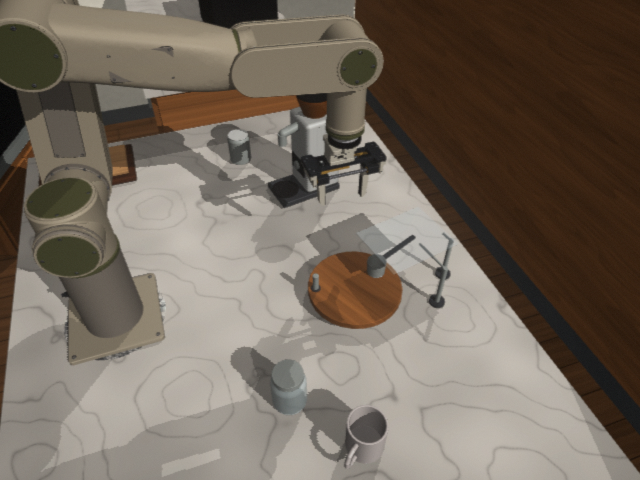

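The scene view shows the disc at about (274,298), peg (282,262), scoop cup (283,305) with handle to (303,345), posts at (232,350) and (265,372), grinder at (460,270), mug (144,263), jar (200,232), tin (513,247). The side view shows the disc at (355,288), peg (316,283), outlet tube near (290,130).

```bash
python3 - <<'E'
from h import *
from scipy.optimize import least_squares
S={n:dict(np.load(f'pics/{n}1.npz')) for n in('scene','side')}
for n,c in S.items():
    P=W(c); hsv=cv2.cvtColor(c['color'],cv2.COLOR_RGB2HSV); z=P[...,2]
    m=(c['depth']>0)&(abs(z-.04)<.006)&(hsv[...,1]>100)&(P[...,0]>.4)&(P[...,0]<1)&(abs(P[...,1]+.1)<.3)
    q=P[m][:,:2]; h=cv2.convexHull(q.astype(np.float32))[:,0]
    r=least_squares(lambda p:np.hypot(*(h-p[:2]).T)-.12,[.7,-.1],loss='soft_l1',f_scale=.003); print(n,'disc',r.x,m.sum(),np.median(z[m]),abs(r.fun).max())
    ok=(c['depth']>0)
    def box(u0,v0,u1,v1,zl,zh,name):
        mm=np.zeros_like(ok); mm[v0:v1,u0:u1]=1; mm&=ok&(z>zl)&(z<zh)
        p=P[mm]; print(n,name,mm.sum(),p.mean(0).round(3) if len(p) else '',p.min(0).round(3),p.max(0).round(3)) if len(p) else print(n,name,'none')
    if n=='scene':
        box(270,245,295,275,.06,.095,'peg')
        box(222,325,245,375,.02,.12,'post1'); box(255,345,275,392,.02,.12,'post2')
        box(410,225,510,335,.2,.262,'grinder front'); box(410,225,510,335,.03,.25,'grinder');box(405,260,500,335,.012,.024,'base')
        box(430,195,500,250,.27,.34,'hopper');box(265,290,330,350,.06,.1,'scoop')
        box(495,220,535,275,.09,.11,'tin');box(120,235,165,285,.08,.1,'mug');box(180,205,220,255,.1,.12,'jar')
    else:
        box(305,265,325,300,.06,.095,'peg'); box(270,110,302,150,.16,.26,'tube')
        box(265,105,345,200,.03,.26,'grinder'); box(360,225,420,285,.06,.1,'scoop')
        box(425,225,460,310,.02,.12,'posts');box(265,165,345,205,.012,.024,'base')
        box(220,120,260,170,.09,.11,'tin');box(340,395,395,475,.08,.1,'mug');box(265,350,310,420,.1,.12,'jar')
E
```

```text
scene disc [ 0.5914283  -0.13102465] 1669 0.039736310382737276 0.004748216922998205
scene peg 64 [ 0.496 -0.107  0.078] [ 0.485 -0.115  0.06 ] [ 0.504 -0.099  0.094]
scene post1 142 [ 0.782 -0.22   0.071] [ 0.681 -0.227  0.02 ] [ 0.789 -0.203  0.119]
scene post2 140 [ 0.845 -0.142  0.072] [ 0.838 -0.148  0.022] [ 0.849 -0.136  0.12 ]
scene grinder front 1489 [0.683 0.32  0.235] [0.536 0.27  0.2  ] [0.712 0.397 0.262]
scene grinder 4180 [0.672 0.332 0.142] [0.421 0.269 0.03 ] [0.712 0.533 0.25 ]
scene base 527 [0.621 0.296 0.019] [0.499 0.253 0.012] [0.71  0.401 0.024]
scene hopper 1751 [0.658 0.329 0.323] [0.587 0.28  0.27 ] [0.7   0.387 0.337]
scene scoop 19 [ 0.79  -0.053  0.076] [ 0.784 -0.059  0.071] [ 0.794 -0.047  0.079]
scene tin 359 [0.452 0.545 0.098] [0.413 0.51  0.09 ] [0.484 0.579 0.107]
scene mug 234 [ 0.465 -0.493  0.086] [ 0.423 -0.532  0.08 ] [ 0.504 -0.453  0.094]
scene jar 315 [ 0.351 -0.349  0.109] [ 0.312 -0.382  0.1  ] [ 0.383 -0.317  0.116]
side disc [ 0.58946059 -0.1336161 ] 4923 0.039917484248494804 0.0038705038151982535
side peg 70 [ 0.492 -0.114  0.079] [ 0.485 -0.12   0.061] [ 0.5   -0.101  0.092]
side tube 520 [0.569 0.319 0.22 ] [0.526 0.294 0.16 ] [0.594 0.374 0.26 ]
side grinder 1839 [0.599 0.29  0.176] [ 0.526 -0.012  0.03 ] [0.707 0.809 0.26 ]
side scoop 172 [ 0.652 -0.111  0.071] [ 0.634 -0.134  0.06 ] [ 0.675 -0.084  0.084]
side posts 222 [ 0.803 -0.196  0.071] [ 0.774 -0.231  0.02 ] [ 0.848 -0.142  0.119]
side base 705 [0.564 0.302 0.02 ] [0.496 0.249 0.012] [0.708 0.378 0.024]
side tin 233 [0.448 0.537 0.099] [0.416 0.501 0.09 ] [0.481 0.58  0.108]
side mug 414 [ 0.463 -0.498  0.088] [ 0.423 -0.538  0.08 ] [ 0.503 -0.457  0.095]
side jar 803 [ 0.348 -0.357  0.109] [ 0.316 -0.388  0.1  ] [ 0.381 -0.322  0.115]
```

```bash
python3 - <<'E'
from h import *
a=cv2.imread('pics/scene1.png')[190:340,400:540];b=cv2.imread('pics/side1.png')[90:215,215:355]
c=cv2.imread('pics/side1.png')[225:335,295:465]
cv2.imwrite('pics/crops.png',np.hstack([cv2.resize(x,(x.shape[1]*400//x.shape[0]*1 if 0 else 266,266),interpolation=2) for x in(a,b,c)]))
E
```

```text
(no output)
```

View pics/crops.png

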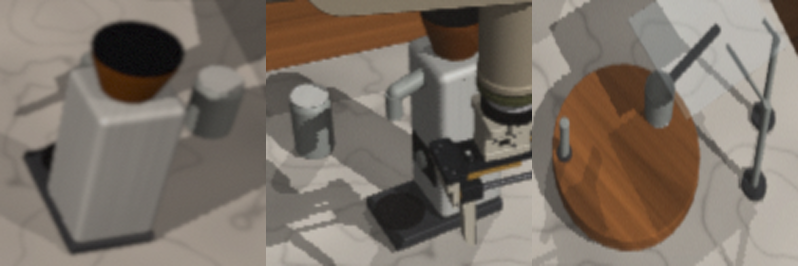

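drive_tool --moves '[0,-21,-25,20,0,0,0,0,-21,-25,20,0,0,0,0,-21,-25,20,0,0,0,0,-20,-26,20,0,0,0,0,0,0,30,0,0,7,0,0,0,30,0,0,7,0,0,0,23,0,0,0,0,0,0,0,0,0,0]' --grip_force 20

```text
t: 0.9
tool_pos: [0.4968, -0.0825, 0.2377]
orientation: [-2.471, -1.93, 0.007]
force: [-1.2, -0.3, -0.3]
opening: 0.0337
gripper_force: 0.0
```

```bash
python3 - <<'E'
from h import *
c=shot('side','side2.png')
s=robot.read_state();print(s['t'],s['tool_pos'],Ro.from_rotvec(s['orientation']).as_matrix().round(3),s['force'],s['opening'])
cv2.imwrite('pics/c2.png',cv2.resize(c['color'][200:350,250:450,::-1],(600,450)))
E
```

```text
0.95 [ 0.49789959 -0.08272512  0.23999994] [[ 0.242  0.97  -0.004]
 [ 0.97  -0.242  0.001]
 [ 0.    -0.005 -1.   ]] [-0.16147749  0.27196454  0.19787997] 0.029885995968544934
```

View pics/c2.png

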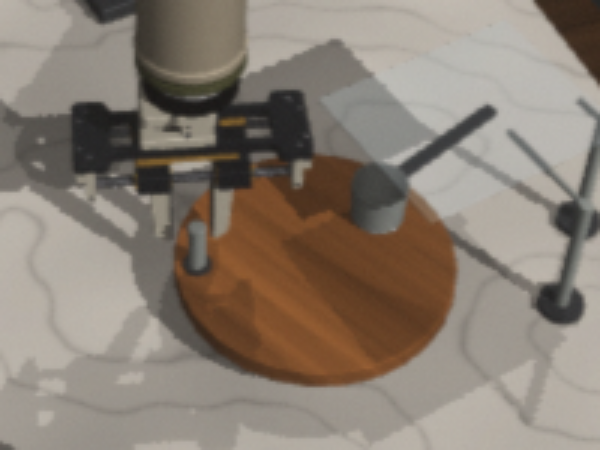

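The fingers are still closing on the near side of the peg (198,248); the scoop stands under the cover at (380,200).

drive_tool --moves '[0,0,0,0,0,0,0,0,0,0,0,0,0,0,0,0,0,0,0,0,0,0,0,0,0,0,0,0,0,-3,0,0,0,0,0,0,-3,0,0,0,0,0,0,-2,0,0,0,0,0,0,-2,0,0,0,0,0]'

```text
t: 1.75
tool_pos: [0.4965, -0.093, 0.2417]
orientation: [-2.476, -1.934, 0.0]
force: [-0.6, -0.3, -0.2]
opening: 0.0003
gripper_force: 0.0
```

drive_tool --moves '[0,-3.5,-0.4,0,0,0,-2,0,-3.5,-0.4,0,0,0,-2,0,-5.3,-0.7,0,0,0,-3,0,-5.3,-0.7,0,0,0,-3,0,-7,-0.9,0,0,0,-4,0,-7,-0.9,0,0,0,-4,0,-7,-0.9,0,0,0,-4,0,-7,-0.9,0,0,0,-4]'

```text
t: 2.55
tool_pos: [0.4884, -0.1379, 0.2416]
orientation: [-1.973, -2.444, 0.0]
force: [-0.5, 0.5, -0.1]
opening: 0.0004
gripper_force: 0.6
```

```bash
cat > peg.py <<'E'
from h import *
c=shot('side','t.png');s=robot.read_state()
A=np.array([.590,-.132]);R=Ro.from_rotvec(s['orientation']).as_matrix()
d=s['tool_pos'][:2]-A
print(s['t'],s['tool_pos'],'opening',s['opening'],'F tool',(R.T@s['force']).round(2))
print('pusher r',np.hypot(*d),'ang',np.degrees(np.arctan2(d[1],d[0]))%360,'tool x dir',np.degrees(np.arctan2(R[1,0],R[0,0]))%360,'axis in tool',(R[:2,:2].T@(-d)).round(4))
P=W(c);z=P[...,2];hs=cv2.cvtColor(c['color'],cv2.COLOR_RGB2HSV)
m=(c['depth']>0)&(z>.062)&(z<.1)&(np.hypot(P[...,0]-A[0],P[...,1]-A[1])<.25)&(P[...,1]<.12)
n,l,st,ce=cv2.connectedComponentsWithStats(m.astype(np.uint8))
for i in range(1,n):
    if st[i,4]>15:
        p=P[l==i];print(st[i],p.mean(0).round(3),p.min(0).round(3),p.max(0).round(3),np.median(hs[l==i],0))
E
python3 peg.py
```

```text
2.6 [ 0.48852471 -0.13874557  0.24172487] opening 0.0006338865995341409 F tool [-0.9  -0.14  0.58]
pusher r 0.10169924908950038 ang 183.80313908561783 tool x dir 102.38624282744676 axis in tool [-0.0152  0.1006]
[357 247  19  21 184] [ 0.642 -0.083  0.072] [ 0.617 -0.108  0.062] [ 0.664 -0.055  0.084] [30. 13. 65.]
[445 250   5  10  26] [ 0.838 -0.147  0.08 ] [ 0.834 -0.156  0.063] [ 0.839 -0.143  0.098] [35.5 14.  80.5]
[439 276   7  12  51] [ 0.779 -0.226  0.082] [ 0.774 -0.231  0.062] [ 0.787 -0.218  0.1  ] [36. 11. 96.]
[311 282  15  18 167] [ 0.488 -0.15   0.083] [ 0.473 -0.165  0.062] [ 0.507 -0.132  0.099] [ 20.  34. 118.]
```

drive_tool --moves '[0,-7,-0.9,0,0,0,-4,0,-7,-0.9,0,0,0,-4,0,-7,-0.9,0,0,0,-4,0,-7,-0.9,0,0,0,-4,0,-7,-0.9,0,0,0,-4,0,-7,-0.9,0,0,0,-4,0,-7,-0.9,0,0,0,-4,0,-7,-0.9,0,0,0,-4]'

```text
t: 3.4
tool_pos: [0.5064, -0.1906, 0.2416]
orientation: [-1.226, -2.892, -0.0]
force: [-1.0, 0.9, 0.7]
opening: 0.0006
gripper_force: 0.5
```

drive_tool --moves '[0,-7,-0.9,0,0,0,-4,0,-7,-0.9,0,0,0,-4,0,-7,-0.9,0,0,0,-4,0,-7,-0.9,0,0,0,-4,0,-7,-0.9,0,0,0,-4,0,-7,-0.9,0,0,0,-4,0,-7,-0.9,0,0,0,-4,0,-5.3,-0.7,0,0,0,-3]'

```text
t: 4.2
tool_pos: [0.5482, -0.2252, 0.2415]
orientation: [-0.408, -3.114, -0.0]
force: [-1.2, 0.2, 0.6]
opening: 0.0006
gripper_force: 0.5
```

```bash
python3 peg.py
```

```text
4.25 [ 0.54865748 -0.22541573  0.24168188] opening 2.2659885778920767e-05 F tool [ 0.13 -0.69 -0.9 ]
pusher r 0.10215528725926212 ang 246.12749937525933 tool x dir 165.2144458215103 axis in tool [-0.0161  0.1009]
[300 228  40  43 306] [ 0.543 -0.016  0.076] [ 0.51  -0.089  0.062] [0.573 0.074 0.084] [20. 20. 56.]
[444 249   5  12  28] [ 0.837 -0.148  0.082] [ 0.833 -0.153  0.062] [ 0.84  -0.143  0.1  ] [38.  11.5 81. ]
[439 277   7  12  52] [ 0.779 -0.226  0.081] [ 0.774 -0.231  0.062] [ 0.787 -0.22   0.099] [37. 11. 99.]
```

drive_tool --moves '[0,-5.3,-0.7,0,0,0,-3,0,-5.3,-0.7,0,0,0,-3,0,-5.3,-0.7,0,0,0,-3,0,-5.3,-0.7,0,0,0,-3,0,-3.5,-0.4,0,0,0,-2,0,-3.5,-0.4,0,0,0,-2,0,-3.5,-0.4,0,0,0,-2,0,-1.8,-0.2,0,0,0,-1]'

```text
t: 5.05
tool_pos: [0.5806, -0.2332, 0.2416]
orientation: [0.108, -3.139, 0.0]
force: [-0.7, -0.6, -0.2]
opening: 0.0007
gripper_force: 0.5
```

drive_tool --moves '[0,-1.8,-0.2,0,0,0,-1,0,-1.8,-0.2,0,0,0,-1,0,-1.8,-0.2,0,0,0,-1,0,0,0,0,0,0,0]'

```text
t: 5.45
tool_pos: [0.5848, -0.2335, 0.2415]
orientation: [0.192, -3.131, -0.001]
force: [-12.2, -1.3, 6.3]
opening: 0.0003
gripper_force: 6.0
```

```bash
python3 peg.py
```

```text
5.5 [ 0.58476368 -0.23351486  0.24145151] opening 0.0004429163646835512 F tool [11.76  0.85 -7.04]
pusher r 0.10164982388381263 ang 267.047196936528 tool x dir 186.9823424984218 axis in tool [-0.0175  0.1001]
[281 244  59  33 427] [ 0.513 -0.046  0.075] [ 0.443 -0.105  0.062] [0.567 0.031 0.084] [20. 21. 59.]
[445 250   4  10  24] [ 0.837 -0.148  0.082] [ 0.834 -0.152  0.066] [ 0.84  -0.14   0.096] [38.  12.5 83. ]
[438 277   8  12  53] [ 0.779 -0.226  0.081] [ 0.774 -0.23   0.062] [ 0.785 -0.22   0.099] [ 38.  11. 101.]
[364 302  12  14  92] [ 0.58  -0.24   0.079] [ 0.574 -0.251  0.063] [ 0.594 -0.219  0.099] [19.  37.  70.5]
```

drive_tool --moves '[0,5,0,0,0,0,0,0,8,0,0,0,0,0,0,5,0,-25,0,0,0,30,0,0,-40,0,0,8,45,0,0,-40,0,0,8,45,0,0,0,0,0,8,45,0,0,0,0,0,8,45,0,0,0,0,0,0]'

```text
t: 6.3
tool_pos: [0.568, -0.2354, 0.3472]
orientation: [0.683, 3.065, -0.0]
force: [-0.1, -0.1, -0.2]
opening: 0.0362
gripper_force: 0.0
```

```bash
python3 - <<'E'
from h import *
from scipy.optimize import least_squares
s=robot.read_state();R=Ro.from_rotvec(s['orientation']).as_matrix()
print(s['t'],s['tool_pos'],R.round(3))
for n in('side','scene'):
    c=shot(n,n+'3.png');P=W(c);z=P[...,2];hs=cv2.cvtColor(c['color'],cv2.COLOR_RGB2HSV)
    m=(c['depth']>0)&(z>.055)&(z<.09)&(np.hypot(P[...,0]-.505,P[...,1]+.04)<.13)
    k,l,st,_=cv2.connectedComponentsWithStats(m.astype(np.uint8));i=1+np.argmax(st[1:,4]);m=l==i
    p=P[m];print(n,st[i],p[:,2].max())
    # handle: beyond disc-ish: far from axis
    r=np.hypot(p[:,0]-.59,p[:,1]+.132); h=p[(r>.125)]
    ln=cv2.fitLine(h[:,:2].astype(np.float32),cv2.DIST_HUBER,0,.001,.001).ravel()
    print('handle dir',np.degrees(np.arctan2(ln[1],ln[0]))%180,'pt',ln[2:],'z',np.median(h[:,2]),'n',len(h),'far end',h[r[r>.125].argmax()])
    q=p[(r<.125)&(p[:,2]>.072)]; print('rim',q.mean(0),q.min(0),q.max(0))
c=shot('wrist','w3.png')
u,v=np.s_[240:640],0
im=np.hstack([cv2.resize(cv2.imread('pics/side3.png')[200:340,230:430],(400,280)),cv2.resize(c['color'][:,:,::-1],(373,280))])
cv2.imwrite('pics/v3.png',im)
E
```

```text
6.3 [ 0.56804124 -0.2353898   0.34724867] [[-0.905  0.425  0.001]
 [ 0.425  0.905 -0.   ]
 [-0.001  0.    -1.   ]]
side [281 244  59  34 487] 0.08377717040488124
handle dir 133.69983 pt [ 0.4878847  -0.02043992] z 0.07699050592616084 n 167 far end [0.44873261 0.03145048 0.07432609]
rim [ 0.53527474 -0.06988976  0.07761781] [ 0.50467846 -0.10346532  0.0721395 ] [ 0.56727581 -0.03666043  0.08377717]
scene [285 244  49  36 389] 0.08396775243338812
handle dir 133.85344 pt [0.4744614  0.00170731] z 0.07678630908654846 n 139 far end [0.43883747 0.02842606 0.07457827]
rim [ 0.53597398 -0.06757999  0.0773158 ] [ 0.50722934 -0.09944053  0.07206272] [ 0.56856138 -0.03472478  0.08313594]
```

View pics/v3.png

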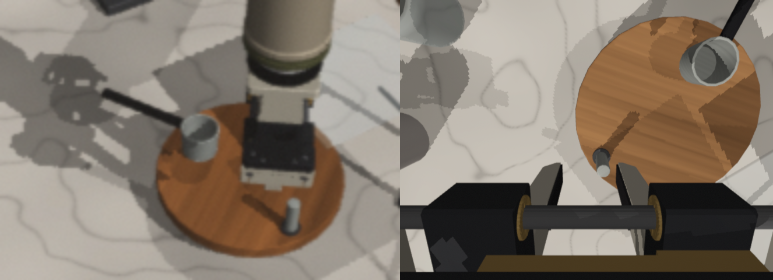

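drive_tool --moves '[50,28,27.5,0,0,0,0,50,28,27.5,0,0,0,0,50,28,27.5,0,0,0,0,50,28,27.5,0,0,0,0,50,28,27.5,0,0,0,0,50,29,28,0,0,0,7,50,0,0,0,0,0,7,50,0,0,0,0,0,7]'

```text
t: 7.25
tool_pos: [0.4845, -0.0127, 0.3465]
orientation: [-1.226, -2.892, -0.0]
force: [0.8, -1.0, -0.2]
opening: 0.0501
gripper_force: 0.0
```

drive_tool --moves '[50,0,0,0,0,0,0,50,0,0,0,0,0,0]'

```text
t: 7.45
tool_pos: [0.4849, -0.0141, 0.3465]
orientation: [-1.22, -2.895, 0.0]
force: [0.3, -0.4, -0.1]
opening: 0.0502
gripper_force: 0.0
```

```bash
python3 - <<'E'
from h import *
s=robot.read_state();R=Ro.from_rotvec(s['orientation']).as_matrix()
print(s['t'],s['tool_pos'],R.round(3),s['opening'])
c=shot('wrist','w4.png');P=W(c);z=P[...,2]
m=(c['depth']>0)&(z>.06)&(z<.09)&(np.hypot(P[...,0]-.505,P[...,1]+.04)<.14)
p=(P[m]-s['tool_pos'])@R
print(m.sum())
for a in np.arange(-.08,.1,.01):
    q=p[(p[:,0]>a)&(p[:,0]<a+.01)]
    if len(q)>5: print(round(a,2),len(q),'y',q[:,1].min().round(4),q[:,1].max().round(4),'z',np.median(q[:,2]).round(4))
print('x range',p[:,0].min(),p[:,0].max())
E
```

```text
7.45 [ 0.48492327 -0.01407748  0.34650171] [[-0.698  0.716 -0.   ]
 [ 0.716  0.698  0.   ]
 [ 0.    -0.    -1.   ]] 0.05023581409886015
4243
-0.08 170 y -0.0273 0.0198 z 0.2681
-0.07 565 y -0.0229 0.0159 z 0.2699
-0.06 246 y -0.0094 0.0044 z 0.2692
-0.05 247 y -0.0085 0.0051 z 0.2691
-0.04 265 y -0.0084 0.005 z 0.2691
-0.03 269 y -0.0084 0.0057 z 0.2691
-0.02 273 y -0.0076 0.0057 z 0.2691
-0.01 289 y -0.0075 0.0063 z 0.2691
-0.0 289 y -0.0067 0.0069 z 0.2691
0.01 304 y -0.0066 0.0069 z 0.2692
0.02 311 y -0.0058 0.0075 z 0.2691
0.03 322 y -0.0058 0.0081 z 0.2693
0.04 336 y -0.005 0.0087 z 0.2692
0.05 339 y -0.005 0.0087 z 0.2693
x range -0.08928716446779544 0.059880959669848
```

View pics/w4.png

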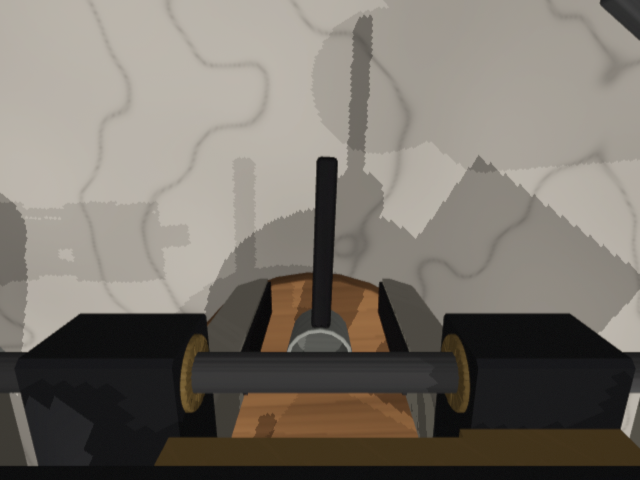

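drive_tool --moves '[50,0,0,30,0,0,2,50,0,0,30,0,0,0,50,0,0,30,0,0,0,50,0,0,15.5,0,0,0,0,0,0,0,0,0,0,0,0,0,0,0,0,0,0,0,0,0,0,0,0,0,0,0,0,0,0,0]' --grip_force 30

```text
t: 8.3
tool_pos: [0.4857, -0.0142, 0.2427]
orientation: [1.276, 2.868, 0.001]
force: [-0.6, 0.8, 0.5]
opening: 0.0227
gripper_force: 0.0
```

drive_tool --moves '[0,0,0,0,0,0,0,0,0,0,0,0,0,0,0,0,0,0,0,0,0,0,0,0,0,0,0,0]'

```text
t: 8.7
tool_pos: [0.4852, -0.014, 0.2416]
orientation: [1.277, 2.869, 0.0]
force: [0.5, -0.3, 1.1]
opening: 0.0134
gripper_force: 30.0
```

```bash
cat > g.py <<'E'
from h import *
S={n:dict(np.load(f'pics/{n}1.npz')) for n in('scene','side')}
# base top from both views + housing top corners
q=[]
for n,c in S.items():
    P=W(c);z=P[...,2]
    m=(c['depth']>0)&(abs(z-.02)<.004)&(P[...,0]>.45)&(P[...,0]<.75)&(abs(P[...,1]-.32)<.11)&(c['color'].max(2)<75)
    q.append(P[m][:,:2]); r=cv2.minAreaRect(P[m][:,:2].astype(np.float32)); print(n,m.sum(),r)
q=np.vstack(q).astype(np.float32);r=cv2.minAreaRect(q);print('base',r,cv2.boxPoints(r).round(3).tolist())
q=[]
for n,c in S.items():
    P=W(c);z=P[...,2]
    m=(c['depth']>0)&(z>.05)&(z<.25)&(P[...,0]>.56)&(P[...,0]<.75)&(abs(P[...,1]-.32)<.1)&(c['color'].min(2)>60)
    q.append(P[m][:,:2]); print(n,cv2.minAreaRect(P[m][:,:2].astype(np.float32)))
r=cv2.minAreaRect(np.vstack(q).astype(np.float32));print('housing',r)
c=S['side'];P=W(c);z=P[...,2];m=(c['depth']>0)&(z>.188)&(z<.245)&(P[...,0]<.60)&(P[...,0]>.45)&(abs(P[...,1]-.32)<.06)
t=P[m]
for a,b in((.188,.2),(.2,.215),(.215,.23),(.23,.245)):
    k=t[(t[:,2]>=a)&(t[:,2]<b)]; 
    if len(k):print(a,len(k),k.mean(0).round(4),k.min(0).round(4),k.max(0).round(4))
E
python3 g.py
```

```text
scene 331 ((0.6200459599494934, 0.2984282672405243), (0.2200051099061966, 0.10932941734790802), 28.073881149291992)
side 627 ((0.598190426826477, 0.3205002248287201), (0.1993914693593979, 0.12311205267906189), 8.232094764709473)
base ((0.6007891297340393, 0.321118026971817), (0.20810768008232117, 0.12378442287445068), 8.610082626342773) [[0.48899999260902405, 0.367000013589859], [0.5070000290870667, 0.24400000274181366], [0.7129999995231628, 0.2759999930858612], [0.6940000057220459, 0.39800000190734863]]
scene ((0.656966507434845, 0.31280258297920227), (0.15278151631355286, 0.10235447436571121), 36.2538948059082)
side ((0.6222310066223145, 0.2974745035171509), (0.08156875520944595, 0.15108805894851685), 56.020851135253906)
housing ((0.6325494050979614, 0.32551485300064087), (0.15023544430732727, 0.11915258318185806), 11.322242736816406)
0.188 66 [0.5714 0.3083 0.1938] [0.5265 0.2681 0.1881] [0.6    0.3575 0.1995]
0.2 96 [0.5671 0.3025 0.2075] [0.5257 0.2679 0.2004] [0.5996 0.3383 0.215 ]
0.215 98 [0.5634 0.304  0.2236] [0.5259 0.271  0.215 ] [0.5994 0.3643 0.23  ]
0.23 173 [0.5685 0.3094 0.2377] [0.5312 0.2659 0.2301] [0.5998 0.3735 0.245 ]
```

drive_tool --moves '[0,0,0,-10,0,0,0,0,0,0,-20,0,0,0,0,0,0,-25,0,0,0,0,0,0,-20,0,0,0,0,0,0,-14,0,0,0,0,0,0,0,0,0,0,0,10,4,0,0,0,0,0,20,7,0,0,0,0]'

```text
t: 9.5
tool_pos: [0.4725, 0.0157, 0.3288]
orientation: [-1.28, -2.867, 0.001]
force: [-0.5, 0.4, -1.1]
opening: 0.0137
gripper_force: 30.0
```

drive_tool --moves '[0,28,10,0,0,0,0,0,35,12,0,0,0,0,0,35,12,0,0,0,0,0,35,12,0,0,0,0,0,35,12,0,0,0,0,0,35,12,0,0,0,0,0,35,12,0,0,0,0,0,28,8,0,0,0,0]'

```text
t: 10.3
tool_pos: [0.3599, 0.2752, 0.3285]
orientation: [-1.276, -2.869, 0.003]
force: [-0.2, -1.0, -1.0]
opening: 0.0135
gripper_force: 30.0
```

drive_tool --moves '[0,13,3,0,0,0,-5,0,0,0,0,0,0,-8,0,0,0,0,0,0,-8,0,0,0,0,0,0,-8,0,0,0,0,0,0,-8,0,0,0,0,0,0,-8,0,0,0,0,0,0,-8,0,0,0,0,0,0,-3.5]'

```text
t: 11.1
tool_pos: [0.3544, 0.2852, 0.3283]
orientation: [0.241, -3.129, 0.002]
force: [0.2, 0.2, -1.6]
opening: 0.0136
gripper_force: 30.0
```

drive_tool --moves '[0,0,0,0,0,0,0,0,0,0,0,0,0,0]'

```text
t: 11.3
tool_pos: [0.3548, 0.2852, 0.3291]
orientation: [0.23, -3.131, 0.001]
force: [-0.2, 0.6, -1.1]
opening: 0.0135
gripper_force: 30.0
```

```bash
python3 - <<'E'
from h import *
s=robot.read_state();R=Ro.from_rotvec(s['orientation']).as_matrix()
print(s['t'],s['tool_pos'],R.round(3),s['opening'],s['force'])
c=shot('side','side5.png');w=shot('wrist','w5.png');e=shot('scene','sc5.png')
cv2.imwrite('pics/v5.png',np.hstack([cv2.resize(c['color'][60:240,180:380,::-1],(500,450)),cv2.resize(e['color'][160:360,340:540,::-1],(300,450))]))
E
sed -i 's/.*$/&/' g.py
python3 - <<'E'
E
```

```text
11.3 [0.35483407 0.2851967  0.32905302] [[-0.989 -0.146 -0.002]
 [-0.146  0.989 -0.001]
 [ 0.002 -0.001 -1.   ]] 0.013475920010932705 [-0.2246653   0.55051701 -1.14848918]
```

View pics/v5.png

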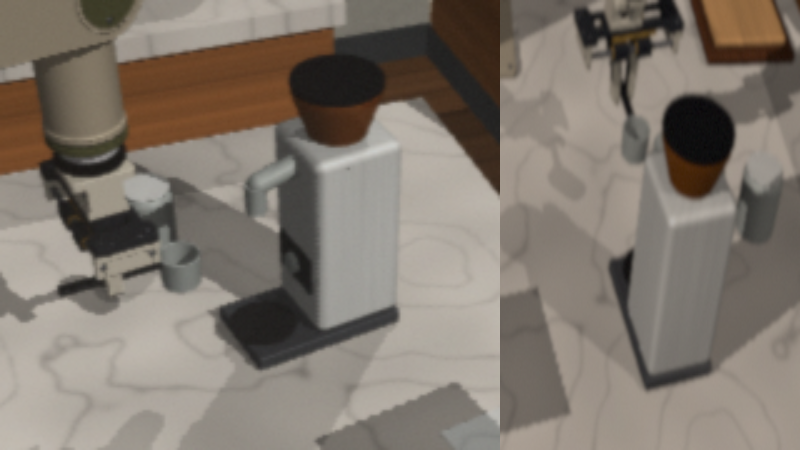

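The side view shows the scoop held level, cup at (182,265) in the crop, and the outlet tube's free end at (257,210), now unobstructed.

```bash
python3 - <<'E'
from h import *
from scipy.optimize import least_squares
o={}
for n in('side','sc'):
    c=dict(np.load(f'pics/{n}5.npz'));P=W(c);z=P[...,2];d=c['depth']>0
    cam=-c['R'].T@c['t']
    m=d&(abs(z-.02)<.004)&(P[...,0]>.45)&(P[...,0]<.75)&(abs(P[...,1]-.32)<.11)&(c['color'].max(2)<75)
    r=cv2.minAreaRect(P[m][:,:2].astype(np.float32));print(n,'base',r)
    # housing top edge / upper surface
    m=d&(abs(z-.265)<.003)&(P[...,0]>.56)&(P[...,0]<.76)&(abs(P[...,1]-.33)<.1)
    if m.sum()>20:print(n,'top',m.sum(),cv2.minAreaRect(P[m][:,:2].astype(np.float32)))
    m=d&(z>.186)&(z<.222)&(P[...,0]>.5)&(P[...,0]<.562)&(abs(P[...,1]-.31)<.03)
    t=P[m]; 
    if len(t)>10:
        f=least_squares(lambda p:np.hypot(*(t[:,:2]-p).T)-.013,[.537,.311],loss='soft_l1',f_scale=.002);print(n,'tube',len(t),f.x,'zmin',np.sort(t[:,2])[:4],'x',t[:,0].min(),t[:,0].max(),'rms',f.fun.std())
    # cup: region ahead of gripper
    m=d&(z>.12)&(z<.178)&(P[...,0]>.395)&(P[...,0]<.48)&(abs(P[...,1]-.297)<.04)
    q=P[m];print(n,'cup',len(q),q.min(0),q.max(0))
    if len(q)>20:
        rad=lambda zz:.023+.002*(zz-.126)/.04
        k=q[q[:,2]<.16]
        f=least_squares(lambda p:np.hypot(*(k[:,:2]-p).T)-rad(k[:,2]),[.438,.297],loss='soft_l1',f_scale=.002);print('   centre',f.x,'zmax',np.percentile(q[:,2],[95,99]),'rms',f.fun.std())
        k=q[q[:,2]>.158]
        if len(k)>8:
            A=np.c_[k[:,:2],np.ones(len(k))];
c=dict(np.load('pics/side5.npz'));P=W(c);m=(c['depth']>0)&(P[...,2]>.03)&(P[...,2]<.25)&(P[...,0]>.58)&(P[...,0]<.75)&(P[...,1]>.23)&(P[...,1]<.4)&(c['color'].min(2)>70)
p=P[m][:,:2];f=cv2.fitLine(p[p[:,0]>.63].astype(np.float32),cv2.DIST_HUBER,0,.001,.001).ravel();print('side face dir',np.degrees(np.arctan2(f[1],f[0])),f)
E
```

```text
side base ((0.5977590084075928, 0.32126858830451965), (0.20001113414764404, 0.12459160387516022), 8.551033020019531)
side top 333 ((0.643422544002533, 0.32691165804862976), (0.10694833844900131, 0.10649475455284119), 12.09162425994873)
side tube 82 [0.53957962 0.31444713] zmin [0.19048294 0.19080263 0.19088806 0.19119396] x 0.5259536383826813 0.5532890301154858 rms 0.0018477244394915493
side cup 320 [0.39511662 0.26833459 0.12589147] [0.46344233 0.32384589 0.16816331]
   centre [0.43909142 0.29641593] zmax [0.16519727 0.16627446] rms 0.0029008431770690575
sc base ((0.6041573882102966, 0.3222147226333618), (0.20564186573028564, 0.11595341563224792), 11.276933670043945)
sc top 547 ((0.6463322043418884, 0.3319516181945801), (0.1097252145409584, 0.1066918894648552), 10.434592247009277)
sc cup 370 [0.39674519 0.27450185 0.12411984] [0.4664675  0.32410528 0.16951678]
   centre [0.43873415 0.29992926] zmax [0.16637168 0.16853376] rms 0.002330689856806417
side face dir 10.491868 [0.9832808  0.18209599 0.6677169  0.27774623]
```

drive_tool --moves '[0,-10,0,0,0,0,-1.3,0,-18,-1,0,0,0,0,0,-20,-1,0,0,0,0,0,-20,0,0,0,0,0,0,-17,0,0,0,0,0,0,-10,0,0,0,0,0,0,-5,0,0,0,0,0,0,0,0,0,0,0,0]'

```text
t: 12.25
tool_pos: [0.4546, 0.3, 0.33]
orientation: [0.267, -3.13, 0.0]
force: [0.8, -0.3, -1.4]
opening: 0.0134
gripper_force: 30.0
```

drive_tool --moves '[0,0,0,0,0,0,0,0,0,0,0,0,0,0]'

```text
t: 12.45
tool_pos: [0.4539, 0.3, 0.3302]
orientation: [0.269, -3.13, 0.0]
force: [-0.6, 0.4, -1.3]
opening: 0.0131
gripper_force: 30.0
```

```bash
python3 - <<'E'
from h import *
from scipy.optimize import least_squares
s=robot.read_state();R=Ro.from_rotvec(s['orientation']).as_matrix()
print(s['t'],s['tool_pos'],R.round(3),s['opening'],s['force'],'expected cup',s['tool_pos']+R@[-.085,0,.161])
c=shot('side','side6.png');P=W(c);z=P[...,2];d=c['depth']>0
m=d&(z>.12)&(z<.175)&(P[...,0]>.495)&(P[...,0]<.58)&(abs(P[...,1]-.31)<.04)
q=P[m];k=q[q[:,2]<.16];f=least_squares(lambda p:np.hypot(*(k[:,:2]-p).T)-.024,[.538,.313],loss='soft_l1',f_scale=.002);print('cup',len(k),f.x,np.percentile(q[:,2],[1,99]))
m=d&(z>.184)&(z<.222)&(P[...,0]>.5)&(P[...,0]<.565)&(abs(P[...,1]-.31)<.03);t=P[m]
f=least_squares(lambda p:np.hypot(*(t[:,:2]-p).T)-.013,[.537,.311],loss='soft_l1',f_scale=.002);print('tube',len(t),f.x,t[:,2].min())
e=shot('scene','sc6.png')
cv2.imwrite('pics/v6.png',np.hstack([cv2.resize(c['color'][70:210,220:360,::-1],(500,500),interpolation=2),cv2.resize(e['color'][230:360,200:330,::-1],(300,500))]))
E
```

```text
12.45 [0.45390629 0.30001983 0.33024389] [[-0.985 -0.17  -0.   ]
 [-0.17   0.985 -0.   ]
 [ 0.    -0.    -1.   ]] 0.013139863246617648 [-0.57708322  0.43966692 -1.333775  ] expected cup [0.53762554 0.31449529 0.16922355]
cup 196 [0.5387216  0.31404319] [0.12767015 0.16902246]
tube 76 [0.53999471 0.31477836] 0.1873616253077583
```

View pics/v6.png

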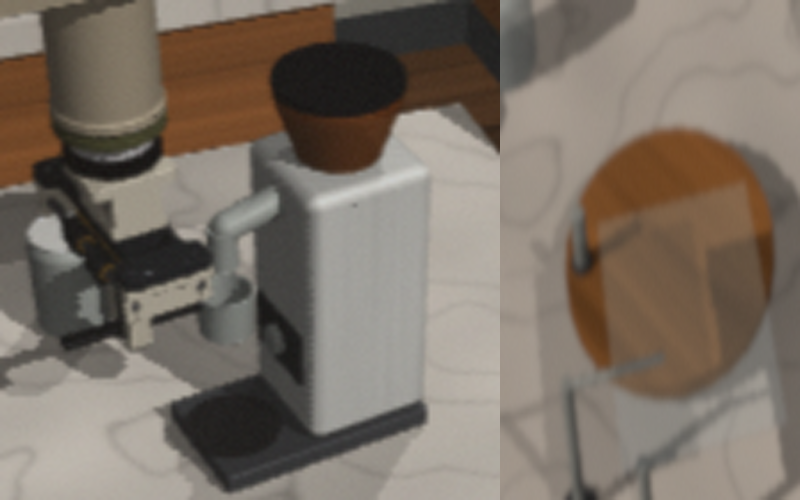

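The cup is at (228,308), directly below the outlet and within 2 mm of its axis with a gap of about 21 mm. The peg is still at the stop position.

```bash
python3 -c "
from plant import robot;print(robot.close_job())"
```

```text
the job is handed in; nothing more can be done
None
```

I handed the job in with the carousel pushed to its stop and the scoop held still and level, about 2 mm off the outlet's axis and 21 mm below it, handle straight out of the grinder's front; the hand-in gave no verdict.

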